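# Open the child-safe dishwasher-tablet box

### The job

Open the child-safe dishwasher-tablet box: turn its black wing knob a quarter turn anticlockwise, lift the wooden lid a little by its front lip until the hidden safety catch stops it, ease it back a few millimetres and push the catch's tab under the lip away from you, towards the back wall, so that the lid comes free. Do not force the catch: when it will not slide easily, the lid is held too high or too low. Swing the lid up until it stands open by itself, let go, and leave the cup, the mug and the jar beside the box undisturbed.

Things in the scene. Friction and masses are not known exactly. Their poses are not given: they have to be found in the camera images.
- box: white steel box of dishwasher tablets, 140 mm deep (x), 220 wide (y), 160 high, fixed to the worktop. Origin: centre of its underside; z up; its front faces its own -x (towards the sink, on the robot's left), its +y points away from the robot, towards the back wall
- box_hinge (a point): middle of the lid's hinge line, which runs along the box's y: at x +70, z 161 mm in the box frame; axes as the box
- lid (a joint): hinge of the lid, rad: 0 shut, grows as the front rises, stop at 1.75 (10 degrees past upright). The lid (0.4 to 0.65 kg) falls shut by itself below about 1.45 rad and falls open beyond
- lid_lip (a point): middle of the wooden lid's lower front edge; moves with the lid, x, y, z as the box when shut (then at x -110, z 161 mm of the box frame). Lid 180 mm from hinge to front edge, 230 wide, 14 thick, overhanging the box front by 40 mm. Closed fingertips pointing 45 degrees forward and down can hook 14 mm behind and below this edge anywhere along it and lift; it weighs 2.5 to 4 N there
- knob (a joint): quarter-turn knob, rad: 0 locked (start 0 to 0.2), grows anticlockwise seen from above, stop at 1.45; the lid is unlocked beyond 1.2. It stays where it is left (0.06 N m of friction)
- knob_grip (a point): grip point of the black wing knob on the lid, 105 mm in front of the hinge line, 28 mm above the lid's top. Wing 44 mm long (this point's x, = box x when locked), 12 wide (y), 26 high with its top 3 mm above this point; a disc 37 mm across, 7 high, at its foot
- catch: hidden safety catch on the lid: a steel rod along y, 158 mm in front of the hinge, 2 to 8 mm under the lid, that slides 16 mm along +y against a spring (1.2 to 3 N) and springs back, with a hook (toe) 146 mm in front of the hinge and a push tab. Origin on the hinge line, axes of the lid. It is spoiled if over 25 N bear on it (tab included), from fingers or, through the lid, from the strike
- tab_middle (a point): place under the lip (12 mm behind its edge, 14 mm below the lid's underside, at the lid's middle) about which the catch's black push tab may sit: the tab, 18 mm along x, 8 along y, hanging 25 mm below the underside, is clamped anywhere within 28 mm along y of this point and hides under the lip: find it by sliding along the lip from the robot's side towards +y. Moves with the lid
- strike_middle (a point): mean place of the strike plate on the box front, 10 mm proud, under whose roof the toe hooks. Set by hand, it sits up to 5 mm higher or lower, unseen. Shut, a sill blocks the toe. The roof stops the lid with the lip raised 16 mm (10 to 22); its rim, turned down 2.5 mm, also blocks the toe there. With the lip eased 3 to 8 mm (best 5) below the stop the toe slides, and is out after 11 mm
- cup_white: plain white cup, 68x87x67 mm, on the worktop between the box and the sink; origin: near the centre of its underside, z up; leave it alone
- flower_mug: white mug with green flowers, 82x112x94 mm, on the worktop behind the box's hinge side; origin: near the centre of its underside, z up; leave it alone
- tea_jar: glass jar with a tied paper cap, 99x99x170 mm, by the back wall behind the tap lever; origin: centre of its underside, z up; leave it alone

How it is judged:
By the outcome, as a careful person would: the job done as asked, in the order asked, and still so for the second after the job is handed in, with the robot touching nothing.
It also fails if it takes over 72 s, if anything falls off the work surface, if the arm or the gripper's body presses on something with over 40 N, if the wrist force passes 120 N, or if a joint passes its speed limit or range.

### The arm

A 6-joint arm with a two-finger parallel gripper is mounted at the origin on the work surface; the furniture and walls round the work are solid. World frame = base frame: x ahead of the robot, y to its left, z up, the work surface at z = 0. Lengths are in m, angles in rad, forces in N, time in s.
With the tool pointing down it reaches from about 0.275 to 0.85 m from the base axis. Payload 19 kg.
Tool frame: the origin (TCP) lies on the mounting face of the last link; the fingertips stand 173 mm ahead of it and the grasp point (between the pads) lies 155 mm ahead of it; z points along the fingers, y is the line along which they close (so a half turn about z gives the same grasp; the last joint's range is limited). The gripper opens to 85 mm and grips with 20 to 120 N. Pads are 22 mm wide; open, the fingers measure 114 mm over their backs; the gripper's body (76 mm by 85 mm) begins 54 mm behind the grasp point. The pads swing forward as they close: fully open they stand 13 mm farther back than shut.
Start: joints at [-0.134, 0.15, 1.437, -0, 1.554, -0.134], TCP at [0.575, -0, 0.405] pointing down, gripper open.
Joint ranges: [-2.8, 2.8], [-0.68, 2.1], [0.12, 2.68], [-1.39, 4.53], [0.16, 2.79], [-2.81, 2.81]. Speed limits (rad/s): [1.89, 1.89, 2.22, 3.01, 3.01, 3.01].

### API

Orientations are given as a unit quaternion [w, x, y, z].
In Python, from rig import move_ptp, move_l, goto_joints, gripper_to, hold, inverse_kinematics, grab_frame, IKError, finish_job, read_t, read_qpos, read_qd, read_effort, read_tcp_pos, read_eef_rot, read_ft_force, read_ft_torque, read_gripper_width, read_grasp_force gives the robot as it stands. The module is installed in compiled form; this text tells all that it offers. Calls block until the motion is done:
- move_ptp(position, orientation): joint-space move of the TCP to a pose.
- move_l(position, frame=None, speed=0.15, threshold=None): straight line of the TCP; frame=None keeps the orientation; speed is the mean speed in m/s. With threshold (N) it stops when the force on the tool has changed by that much, and returns True; else False.
- goto_joints(angles): joint-space move.
- gripper_to(opening, grasp_force=None): opening from 0.0 (shut) to 1.0 (fully open); grasp_force is the grip in N (None keeps the last); returns when the fingers have stopped.
- hold(seconds).
- inverse_kinematics(position, orientation): joint angles nearest the present ones, or None.
- grab_frame(name): name is "scene" or "side" or "wrist"; returns a dict with "img" (384x512x3 uint8, red, green, blue), "z_map" (384x512 float32, m along the optical axis (not along the pixel's ray), 0 where there is no reading), "mtx" (3x3 intrinsics, pixels), "k1" (the pictures are not rectified: a ray, as slopes to the right and down, at radius r is drawn at 1 + k1 r^2 times it, then the intrinsics apply), "origin" and "orientation" of the camera in the world. Camera axes: x right, y down, z forward; pixel columns grow to the right and rows downward; lengths in m; the calibration is good to about 2 mm. A picture is of the moment at which its call begins.
A pose or a line that the arm cannot do raises IKError and nothing moves.
- finish_job(): hands the job in; it is judged then, once.
Readings, each from a call of its own:
- read_t(): time.
- read_qpos(): joint angles.
- read_qd(): joint speeds.
- read_effort(): joint torques, N m.
- read_tcp_pos(): TCP position.
- read_eef_rot(): TCP orientation.
- read_ft_force(): force on the tool from outside, world axes, zero at the start.
- read_ft_torque(): the same for the moment, N m.
- read_gripper_width(): opening from 0.0 (shut) to 1.0 (fully open).
- read_grasp_force(): force on a finger pad.
Only numpy, scipy, OpenCV 4.12 (cv2) and the standard library are available. Lean on these libraries where they do the work, as an engineer would, in place of code of your own. Each camera call takes 0.05 s, during which the arm holds its last target. There are 200 camera calls.

## Working session

There is one attempt and no reset: what is moved stays moved. The work goes in short steps, each a Python script; the robot and the scene stay as the last script left them, time stands still between calls to the robot, and variables do not carry over. Pictures are saved under pics/ and viewed, at most 10 in all, crops included, and the job is handed in when it is done.

```bash
mkdir -p pics; ls; python3 - <<'E'
from rig import *
import cv2,numpy as np
ims=[]
for n in ["scene","side"]:
    f=grab_frame(n); np.savez(f"pics/{n}0.npz",**f)
    cv2.imwrite(f"pics/{n}0.png",f["img"][:,:,::-1]); print(n,f["mtx"],f["k1"],f["origin"],f["orientation"])
print(read_t())
E
```

```text
pics
scene [[352.83218184   0.         258.74421424]
 [  0.         352.83218184 190.39517349]
 [  0.           0.           1.        ]] -0.07090335502824575 [0.39734124 0.75994272 0.59674663] [ 0.04939988 -0.08683544  0.84990775 -0.51737421]
side [[400.26565482   0.         261.91141284]
 [  0.         400.26565482 186.69829334]
 [  0.           0.           1.        ]] -0.12175810007899103 [0.67686863 0.27338539 0.96209816] [-0.03756     0.14052467  0.96055    -0.23703537]
0.1
```

View pics/scene0.png

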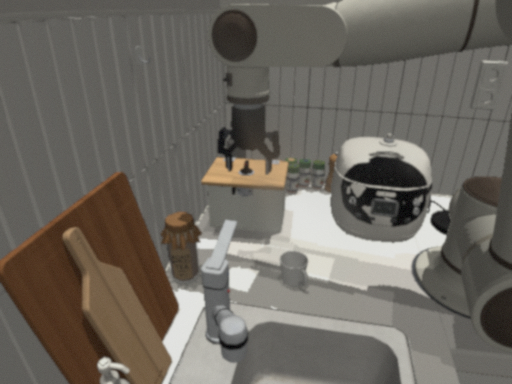

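View pics/side0.png

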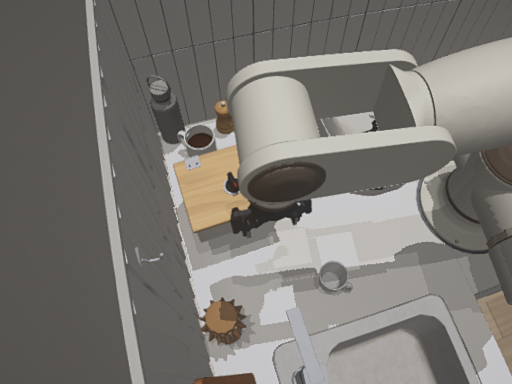

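The scene view shows the wooden lid at (205–287, 160–187), with the knob near (246,168), the cup at (293,265) and the jar at (182,245). The side view shows the lid at (175–265, 148–228), partly hidden by the arm, with the mug at (198,142). Next I'll locate the lid using the depth maps.

```bash
cat > h.py <<'E'
import numpy as np, cv2
from scipy.spatial.transform import Rotation as R
def cloud(f):
    """world xyz per pixel (H,W,3), nan where no depth"""
    h,w=f["z_map"].shape; K=f["mtx"]; k=float(f["k1"])
    u,v=np.meshgrid(np.arange(w),np.arange(h))
    d=np.stack([(u-K[0,2])/K[0,0],(v-K[1,2])/K[1,1]],-1); s=d.copy()
    for _ in range(15): s=d/(1+k*(s**2).sum(-1,keepdims=True))
    z=np.where(f["z_map"]>0,f["z_map"],np.nan)[...,None]
    p=np.concatenate([s*z,z],-1); q=np.asarray(f["orientation"])
    return p@R.from_quat(q[[1,2,3,0]]).as_matrix().T+f["origin"]
E
python3 - <<'E'
from h import *
for n in ["scene","side"]:
    f=dict(np.load(f"pics/{n}0.npz")); P=cloud(f); im=f["img"].astype(int)
    wood=(im[...,0]-im[...,2]>40)&(P[...,2]>.15)&(P[...,2]<.2)
    m=wood&(np.abs(P[...,2]-np.nanmedian(P[wood][:,2]))<.008)
    nb,lab,st,_=cv2.connectedComponentsWithStats(m.astype(np.uint8)); i=1+st[1:,4].argmax()
    q=P[lab==i]; print(n,len(q),st[i],np.median(q[:,2]),np.percentile(q,[1,99],axis=0))
    r=cv2.minAreaRect(q[:,:2].astype(np.float32)); print(r, cv2.boxPoints(r))
    # knob: dark points above the lid
    k=(im.sum(-1)<150)&(P[...,2]>.178)&(P[...,2]<.225)
    c=q[:,:2].mean(0); k&=np.hypot(P[...,0]-c[0],P[...,1]-c[1])<.07
    print("knob",k.sum(),np.round(np.median(P[k],0),3),np.nanmax(P[k][:,2]) if k.any() else 0)
    pp=P[k]; print(np.round(np.percentile(pp,[5,95],axis=0),3))
    # items
    g=(P[...,2]>.03)&(P[...,2]<.3)
E
python3 - <<'E'
import cv2,numpy as np
a=cv2.imread('pics/scene0.png')[110:250,160:330];b=cv2.imread('pics/side0.png')[80:250,150:330]
h=480;a=cv2.resize(a,(400,int(400*140/170)));b=cv2.resize(b,(400,int(400*170/180)))
c=np.zeros((400,800,3),np.uint8);c[:a.shape[0],:400]=a;c[:b.shape[0],400:]=b
cv2.imwrite('pics/crop1.png',c)
E
```

```text
scene 1761 [ 201  157   87   31 1761] 0.1753152625801216 [[ 0.50243795 -0.24157874  0.16967707]
 [ 0.72775832 -0.06378054  0.17728758]]
((0.6165868639945984, -0.15609177947044373), (0.22894088923931122, 0.18363071978092194), 3.198639154434204) [[ 0.49717167 -0.07080665]
 [ 0.5074178  -0.2541513 ]
 [ 0.7360021  -0.2413769 ]
 [ 0.72575593 -0.05803224]]
knob 30 [ 0.612 -0.123  0.19 ] 0.2053754547456786
[[ 0.608 -0.139  0.182]
 [ 0.623 -0.12   0.202]]
side 3698 [ 173  145   77   87 3698] 0.17538098541878827 [[ 0.58916195 -0.24265246  0.17164121]
 [ 0.7286513  -0.06481269  0.1784787 ]]
((0.6538017392158508, -0.1553812175989151), (0.151789590716362, 0.1814393848180771), 2.679356098175049) [[ 0.5737491  -0.06830852]
 [ 0.58223075 -0.24954955]
 [ 0.73385435 -0.24245392]
 [ 0.72537273 -0.06121288]]
knob 105 [ 0.619 -0.136  0.197] 0.20944776787849317
[[ 0.609 -0.155  0.181]
 [ 0.627 -0.122  0.207]]
```

View pics/crop1.png

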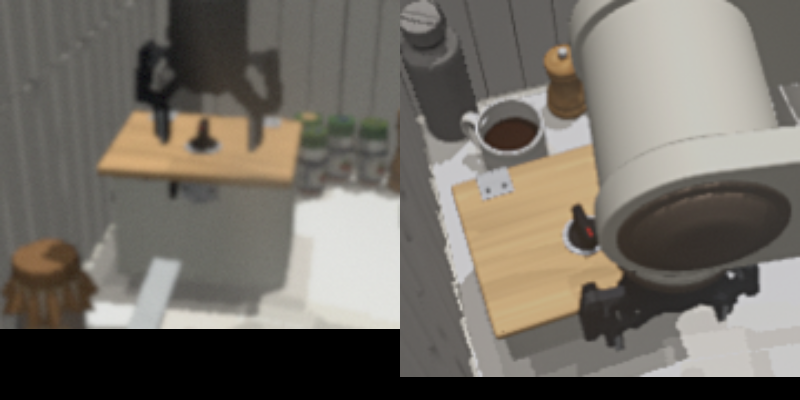

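The crop shows the knob wing at about (203,135), with its red mark towards the front-right. The black tab is just visible under the lip at crop (173,188), which is scene pixel (233,190). Next I'll refine the box frame, tab and knob angle, and check IK.

```bash
python3 - <<'E'
from h import *
from rig import *
f=dict(np.load("pics/scene0.npz")); P=cloud(f); im=f["img"].astype(int)
print(im[183:199,228:240].sum(-1)); 
for r in range(187,196): print([tuple(np.round(P[r,c],3)) for c in range(231,237)])
s=dict(np.load("pics/side0.npz")); Q=cloud(s); ims=s["img"].astype(int)
k=(ims.sum(-1)<170)&(Q[...,2]>.19)&(Q[...,2]<.215)&(np.hypot(Q[...,0]-.616,Q[...,1]+.141)<.035)
q=Q[k][:,:2]; w,v=np.linalg.eigh(np.cov(q.T)); print("knob side",len(q),q.mean(0),v[:,1],np.ptp(q@v,axis=0))
k=(ims[...,0]-ims[...,2]>50)&(ims[...,0]>2*ims[...,1])&(np.hypot(Q[...,0]-.616,Q[...,1]+.141)<.04); print("red",Q[k].round(3)[:8])
c=P[240:290,275:312].reshape(-1,3); c=c[(c[:,2]>.04)&(c[:,2]<.1)]; print("cup",np.percentile(c,[2,50,98],axis=0).round(3))
c=P[205:285,160:205].reshape(-1,3); c=c[(c[:,2]>.04)&(c[:,2]<.2)&(c[:,0]<.85)]; print("jar",np.percentile(c,[2,50,98],axis=0).round(3))
print(R.from_quat(np.roll(read_eef_rot(),-1)).as_matrix().round(3))
# box frame, 3 deg
a=np.deg2rad(2.9); ex=np.array([np.sin(a),-np.cos(a),0]); ey=np.array([np.cos(a),np.sin(a),0]); ez=np.array([0,0,1.])
for sg in (1,-1):
    z=(ex-ez)/2**.5; y=sg*ey; x=np.cross(y,z); q=np.roll(R.from_matrix(np.c_[x,y,z]).as_quat(),1)
    for tip in ([.57,-.08,.10],[.63,-.08,.13],[.61,-.24,.31]):
        print(sg,tip,np.round(inverse_kinematics(np.array(tip)-.173*z,q),2) if inverse_kinematics(np.array(tip)-.173*z,q) is not None else None)
E
```

```text
[[368 375 364 374 372 373 375 388 389 385 396 398]
 [280 276 282 286 288 297 292 303 306 318 320 322]
 [230 234 243 240 228 230 235 240 234 249 262 254]
 [256 251 258 234 215 197 198 200 213 223 228 237]
 [284 290 277 246 195 144 144 167 200 224 229 229]
 [311 305 290 234 160  89 107 156 198 218 219 238]
 [310 307 286 236 156  86 107 153 217 215 204 211]
 [307 306 295 230 149  74 106 176 221 234 203 208]
 [309 310 287 247 159  83 117 198 257 257 237 233]
 [310 309 295 253 177 108 140 224 273 285 266 249]
 [315 317 300 261 183 142 182 250 299 294 277 262]
 [315 311 305 285 240 209 237 272 298 300 299 287]
 [312 310 306 310 290 285 294 309 322 317 314 306]
 [324 318 317 305 307 317 322 320 316 312 311 312]
 [318 308 311 306 308 313 319 311 317 318 298 312]
 [313 315 310 308 313 313 307 306 319 313 319 315]]
[(np.float64(0.65), np.float64(-0.103), np.float64(0.143)), (np.float64(0.64), np.float64(-0.077), np.float64(0.157)), (np.float64(0.637), np.float64(-0.077), np.float64(0.157)), (np.float64(0.634), np.float64(-0.077), np.float64(0.158)), (np.float64(0.633), np.float64(-0.083), np.f
[... 3024 characters left out ...]
99 0.03825376]
red [[ 0.613 -0.131  0.208]
 [ 0.611 -0.13   0.209]
 [ 0.614 -0.13   0.207]
 [ 0.612 -0.129  0.207]
 [ 0.612 -0.128  0.204]
 [ 0.61  -0.126  0.207]
 [ 0.613 -0.124  0.208]]
cup [[0.412 0.057 0.041]
 [0.445 0.084 0.056]
 [0.476 0.126 0.067]]
jar [[ 0.595 -0.088  0.044]
 [ 0.706  0.146  0.123]
 [ 0.772  0.289  0.171]]
[[-0.     1.    -0.001]
 [ 1.     0.     0.   ]
 [ 0.    -0.001 -1.   ]]
1 [0.57, -0.08, 0.1] [ 0.12  0.33  1.7  -0.82  1.3   0.38]
1 [0.63, -0.08, 0.13] [ 0.11  0.41  1.52 -0.81  1.36  0.3 ]
1 [0.61, -0.24, 0.31] [-0.15  0.21  1.41 -0.78  1.4  -0.11]
-1 [0.57, -0.08, 0.1] [ 0.12  0.33  1.7  -0.82  1.3  -2.76]
-1 [0.63, -0.08, 0.13] None
-1 [0.61, -0.24, 0.31] None
```

The tab is at x≈0.636, 24 mm to the box's +y side of the lid's middle, which fits the 28 mm limit. The box front is at y≈-0.106, the lip at y≈-0.066 and the knob at about 0.08 rad, all matching the given sizes. Now I'll turn the knob.

```bash
cat >> h.py <<'E'
a=np.deg2rad(2.9); ex=np.array([np.sin(a),-np.cos(a),0]); ey=np.array([np.cos(a),np.sin(a),0]); ez=np.array([0,0,1.])
lip=np.array([.612,-.066,.161]); knob=np.array([.616,-.1405,.203])
def quat(y,z): return np.roll(R.from_matrix(np.c_[np.cross(y,z),y,z]).as_quat(),1)
def down(t): return quat(np.array([np.cos(t),np.sin(t),0]),-ez)
zt=(ex-ez)/2**.5; qh=quat(ey,zt)
def tip(x,y,z): return lip+x*ex+y*ey+z*ez-.173*zt   # TCP for fingertips at lid_lip-relative point
E
python3 - <<'E'
from h import *; from rig import *
g=knob+[0,0,.155]; t=.133
move_ptp(g+[0,0,.055],down(t)); gripper_to(.6,30); move_l(g,speed=.1); gripper_to(0)
print(read_t(),read_gripper_width(),read_grasp_force(),read_ft_force())
move_ptp(g,down(t+1.28)); print(read_t(),read_gripper_width(),read_ft_force(),read_ft_torque())
gripper_to(.6); move_l(g+[0,0,.065],speed=.15); gripper_to(0)
move_ptp(tip(-.060,-.021,.036),qh); print(read_t(),read_ft_force())
for n in ["side","scene"]:
    f=grab_frame(n); np.savez(f"pics/{n}1.npz",**f); cv2.imwrite(f"pics/{n}1.png",f["img"][:,:,::-1])
s=cv2.imread("pics/side1.png")[100:260,150:350];c=cv2.imread("pics/scene1.png")[100:260,160:360]
cv2.imwrite("pics/c2.png",cv2.resize(np.hstack([s,c]),(800,320)))
E
```

```text
2.3083 0.13329280552305608 32.49578297138214 [-12.53607033   0.75738542   7.90125078]
3.525 0.13438742227839548 [-32.22168839 -15.8916072   13.22561443] [-2.4548613   5.268912    0.06540537]
6.9833 [0.53637323 0.40846928 0.02205142]
```

View pics/c2.png

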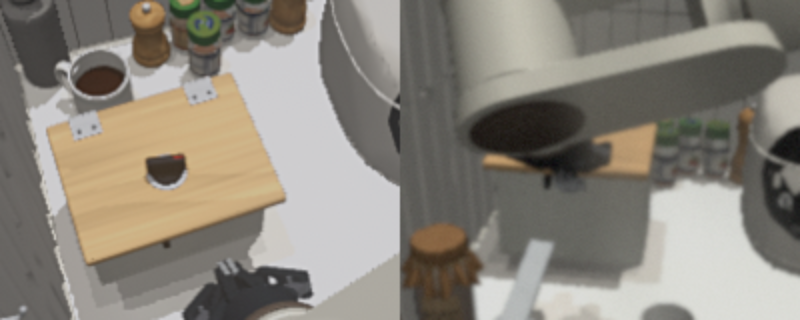

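The side view shows the wing now lying along the box's y at (165,165), so the knob is turned. The lid is fully visible, and the tab shows just below the lip at (167,243). I'll refit the lid and check the knob angle before lifting.

```bash
python3 - <<'E'
from h import *
s=dict(np.load("pics/side1.npz")); Q=cloud(s); im=s["img"].astype(int)
m=(im[...,0]-im[...,2]>40)&(np.abs(Q[...,2]-.1755)<.006)
nb,lab,st,_=cv2.connectedComponentsWithStats(m.astype(np.uint8)); i=1+st[1:,4].argmax()
q=Q[lab==i]; r=cv2.minAreaRect(q[:,:2].astype(np.float32)); print(r)
d=(q-lip)@np.c_[ex,ey]; print("lid in lip frame",np.percentile(d,[.5,99.5],axis=0).round(4),np.median(q[:,2]))
k=(im.sum(-1)<170)&(Q[...,2]>.192)&(Q[...,2]<.215)&(np.hypot(Q[...,0]-.616,Q[...,1]+.141)<.035)
q=Q[k][:,:2]; w,v=np.linalg.eigh(np.cov(q.T)); v=v[:,1]; print(len(q),q.mean(0),"knob",np.arctan2(v[0]*-1*ex[0]*0+v@(-ey),v@(-ex))%np.pi)
k=(im.sum(-1)<150)&(np.hypot(Q[...,0]-.637,Q[...,1]+.07)<.02)&(Q[...,2]<.165)&(Q[...,2]>.12); print("tab",k.sum(),np.median(Q[k],0))
E
```

```text
((0.6154929399490356, -0.15713873505592346), (0.22779585421085358, 0.18061964213848114), 3.1198062896728516)
lid in lip frame [[ 0.0023 -0.1136]
 [ 0.178   0.1116]] 0.1753548505221147Traceback (most recent call last):
  File "<stdin>", line 8, in <module>
ValueError: matmul: Input operand 1 has a mismatch in its core dimension 0, with gufunc signature (n?,k),(k,m?)->(n?,m?) (size 3 is different from 2)
```

```bash
python3 - <<'E'
from h import *; from rig import *
s=dict(np.load("pics/side1.npz")); Q=cloud(s); im=s["img"].astype(int)
k=(im.sum(-1)<170)&(Q[...,2]>.192)&(Q[...,2]<.215)&(np.hypot(Q[...,0]-.616,Q[...,1]+.141)<.035)
q=Q[k][:,:2]; w,v=np.linalg.eigh(np.cov(q.T)); v=v[:,1]; ang=np.arctan2(v@-ey[:2],v@-ex[:2])%np.pi; print("knob",ang)
assert ang>1.25
y=-.021
print(move_l(tip(.014,y,-.040),speed=.08,threshold=5),read_ft_force())
hit=move_l(tip(.014,y,-.015),speed=.01,threshold=1.5)
z0=read_tcp_pos()[2]; print("contact",hit,z0-tip(0,0,0)[2],read_ft_force(),read_t())
p=read_tcp_pos()+[0,0,.005]; print(move_l(p,speed=.01,threshold=10),read_ft_force(),read_tcp_pos()[2]-z0,read_t())
E
```

```text
knob 1.3503449867699953
False [-0.41340444 -0.65166544 -0.69717503]
contact True -0.02647312715635375 [-0.25664977  0.17153209 -1.30134827] 9.975
False [-1.08257327  1.79555403 -3.27042748] 0.004940749033077729 10.6583
```

```bash
python3 - <<'E'
from h import *; from rig import *
p=read_tcp_pos(); hit=move_l(p+[0,0,.021],speed=.008,threshold=4)
z=read_tcp_pos()[2]-tip(0,0,-.0265)[2]; print("stop",hit,"rise",z,read_ft_force(),read_t())
if hit:
    p=read_tcp_pos(); move_l(p-[0,0,.0055],speed=.02)
    print(read_tcp_pos()[2]-tip(0,0,-.0265)[2],read_ft_force(),read_t())
E
```

```text
stop True rise 0.012356860544143033 [ 2.49087047  1.38729278 -3.24607463] 11.9
0.006561723540265296 [ 2.173639    4.0942701  -3.40997755] 12.3
```

The stop signal was a sideways friction change, not extra weight on the lid. I'll lift again in small steps and watch the vertical force.

```bash
python3 - <<'E'
from h import *; from rig import *
b=tip(0,0,-.0265)[2]; p0=read_tcp_pos()
p=p0.copy(); p[2]=b+.0095
for i in range(16):
    move_l(p,speed=.012); f=read_ft_force(); print(round((p[2]-b)*1e3,1),round((read_tcp_pos()[2]-b)*1e3,2),f.round(2),round(read_t(),2))
    if f[2]<-8: break
    p=p+[0,0,.001]
E
```

```text
9.5 9.69 [ 2.1   2.87 -2.95] 12.67
10.5 10.57 [ 1.92  3.11 -3.56] 12.92
11.5 11.53 [ 0.9   1.12 -2.57] 13.17
12.5 12.53 [ 1.29  1.68 -3.6 ] 13.42
13.5 13.27 [ 1.39  1.94 -6.29] 13.67
14.5 14.05 [  0.46   3.26 -11.78] 13.92
```

The strike stop starts at about 12.9 mm of tool rise. I'll ease down 5.4 mm and slide +y to the tab.

```bash
python3 - <<'E'
from h import *; from rig import *
b=tip(0,0,-.0265)[2]; p=read_tcp_pos(); p[2]=b+.0075; move_l(p,speed=.02)
s=lambda:(read_tcp_pos()-tip(0,0,0))@ey
print("eased",read_ft_force().round(2),s())
h0=p-ey*s()
move_l(h0+ey*-.002,speed=.03,threshold=8); print(s(),read_ft_force().round(2))
for i in range(22):
    move_l(h0+ey*(s0:=-.0005+.0015*i),speed=.02); f=read_ft_force(); print(round(s()*1e3,1),f.round(2),round(f@ey,2))
    if f@ey<-11: break
print(read_t())
E
```

```text
eased [-2.6   5.98 -2.56] -0.021293212766507787
-0.0019322833567290087 [ 0.87  2.4  -3.84]
-0.5 [-1.59  3.21 -2.33] -1.43
1.0 [-2.16  3.02 -3.4 ] -2.01
2.6 [-2.98  2.78 -3.67] -2.84
4.1 [-3.15  2.98 -2.87] -2.99
5.6 [-1.56  2.82 -3.56] -1.41
7.0 [-3.48  2.27 -3.6 ] -3.36
8.5 [-4.28  3.42 -3.94] -4.1
10.0 [-3.87  2.57 -2.76] -3.73
11.5 [-3.46  3.79 -3.24] -3.27
13.0 [-4.77  4.16 -3.02] -4.56
14.4 [-4.6   3.08 -3.41] -4.44
15.9 [-4.28  3.99 -4.24] -4.07
17.4 [-4.88  3.44 -3.36] -4.7
18.9 [-4.67  3.76 -3.03] -4.48
20.4 [-4.82  4.28 -4.46] -4.59
21.9 [-5.24  3.31 -3.92] -5.06
23.2 [-7.92  4.16 -2.71] -7.69
24.3 [-13.96   5.19  -2.91] -13.68
19.7083
```

The tab moved freely over its full 16 mm. I'll back off 2 mm and raise the lid past the old stop.

```bash
python3 - <<'E'
from h import *; from rig import *
b=tip(0,0,-.0265)[2]; p=read_tcp_pos(); p=p-ey*((p-tip(0,0,0))@ey-.0215); p[2]=b+.0075
move_l(p,speed=.02)
for r in (.011,.013,.0145,.016,.019,.024,.030):
    p[2]=b+r; move_l(p,speed=.02); f=read_ft_force(); print(r,round((read_tcp_pos()[2]-b)*1e3,2),f.round(2))
    if f[2]<-10: break
print(read_t())
E
```

```text
0.011 11.26 [-3.65  3.37 -2.96]
0.013 13.26 [-2.19  1.64 -3.29]
0.0145 14.66 [-3.64  1.35 -3.48]
0.016 16.09 [-4.69 -0.35 -4.02]
0.019 19.2 [-2.91 -0.04 -4.  ]
0.024 24.18 [-3.41 -0.48 -3.45]
0.03 30.14 [-2.67 -0.17 -3.16]
22.2583
```

The lid is free of the catch. Now I'll move the fingers off the tab, shorten the hook so it clears the rod, and swing the lid up.

```bash
cat >> h.py <<'E'
n45=(ex+ez)/2**.5
def swing(th,y,o=.012,back=0.):
    u=-np.cos(th)*ex+np.sin(th)*ez
    C=.18*u+o*zt if th<=np.pi/4 else (.18-o)*u
    return lip+.18*ex+y*ey+C-.0088*n45-(.173+back)*zt
E
python3 - <<'E'
from h import *; from rig import *
y=-.0105
p=read_tcp_pos(); s=(p-tip(0,0,0))@ey; move_l(p+ey*(y-s),speed=.06); print(read_ft_force().round(2))
q=swing(.165,y); print("delta",((q-read_tcp_pos())@np.c_[zt,n45,ey]).round(4)); move_l(q,speed=.05); print(read_ft_force().round(2))
for th in np.arange(.25,1.61,.09):
    move_l(swing(th,y),speed=.08); f=read_ft_force(); print(round(th,2),f.round(1),round(read_t(),1))
    if np.linalg.norm(f)>18: break
f=grab_frame("side"); cv2.imwrite("pics/side3.png",f["img"][:,:,::-1]); np.savez("pics/side3.npz",**f)
E
```

```text
[-3.56  4.03 -3.  ]
delta [-0.014   0.0017  0.0002]
[ 0.82  8.59 -2.22]
0.25 [ 0.7  6.5 -1.4] 23.7
0.34 [ 0.6  5.5 -2.5] 24.1
0.43 [ 1.5  4.4 -1.4] 24.4
0.52 [ 1.   3.2 -1. ] 24.8
0.61 [-0.1  3.6 -1. ] 25.1
0.7 [-0.3  2.6 -1.9] 25.5
0.79 [-0.1  2.  -0.3] 25.8
0.88 [-0.4  2.1 -0.5] 26.2
0.97 [-0.   1.9  0.1] 26.5
1.06 [1.1 2.  0.2] 26.8
1.15 [0.1 1.  0.4] 27.2
1.24 [0.1 1.2 0.9] 27.5
1.33 [ 0.2  0.3 -0.1] 27.9
1.42 [-0.1  0.4 -0.8] 28.2
1.51 [ 0.8  0.2 -0. ] 28.6
1.6 [0.7 0.4 0. ] 28.9
```

View pics/side3.png

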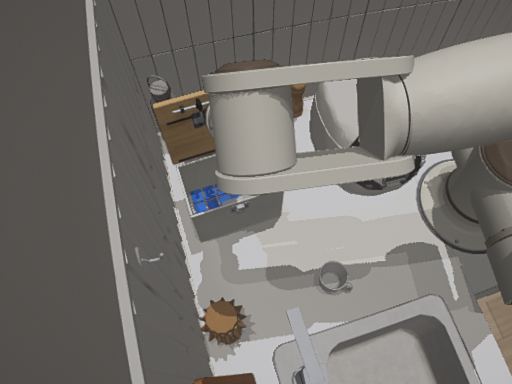

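The side view shows the lid up with its underside at (165–240, 90–160), the blue tablets visible at (212,197), and the cup and jar still in place. I'll withdraw and verify.

```bash
python3 - <<'E'
from h import *; from rig import *
move_l(swing(1.6,-.0105,back=.10),speed=.12); move_ptp([.45,.05,.50],down(0)); hold(.5)
print(read_t(),read_ft_force().round(2),read_qd().round(3))
for n in ["side","scene"]:
    f=grab_frame(n); cv2.imwrite(f"pics/{n}4.png",f["img"][:,:,::-1]); P=cloud(f); 
    m=(f["img"][...,0].astype(int)-f["img"][...,2]>25)&(P[...,2]>.19)&(P[...,2]<.36)&(abs(P[...,0]-.62)<.13)&(P[...,1]<-.15)
    q=(P[m]-lip-.18*ex)@np.c_[ex,ez]; print(n,m.sum(),np.polyfit(q[:,1],q[:,0],1) if m.sum()>20 else "")
cv2.imwrite("pics/c4.png",np.hstack([cv2.imread(f"pics/{n}4.png")[60:340,130:400] for n in("side","scene")]))
E
```

```text
31.475 [ 0.54  0.29 -0.57] [ 0.    -0.003 -0.001  0.003 -0.    -0.001]
side 5046 [0.19078187 0.00154861]
scene 2926 [0.1959085  0.00184632]
```

View pics/c4.png

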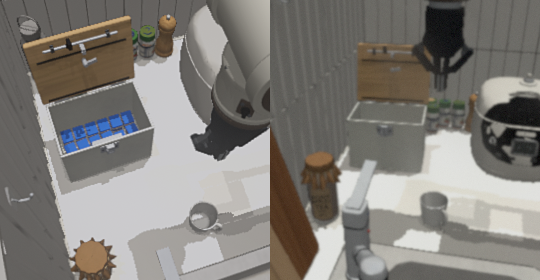

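The lid stands open, leaning about 11° past upright on its stop (side view, 30–130 by 20–100). The cup and jar are where they were, and the gripper is clear.

```bash
python3 -c "
from rig import *
print(finish_job(), read_t())"
```

```text
the job is handed in; nothing more can be done
the job is handed in; nothing more can be done
```

The tablet box is open and handed in at about 31.5 s: the knob was turned to 1.35 rad, the catch slid without forcing, and the lid stands by itself on its stop; the cup and jar look undisturbed, but the mug was hidden behind the open lid in the last pictures, so I could not check it.

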